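# Hold the rinse-filter cap at its bleed mark

## Task

Fit the blue bayonet cap on the white rinse-filter housing: lower its two lugs through the two entry slots (at the white marks) until it sits fully home, then turn it clockwise, seen from above, half-way to the lock, so that its white pointer lines are at the yellow bleed marks, without going on into the lock catches at the red marks. Finish while still gripping the cap and holding it there against the return spring so that the filter can bleed; do not let go, and leave the other things on the table where they are.

Things in the scene. Friction and masses are not known exactly. Their poses are not given: they have to be found in the camera images.
- cap_grip (a point): Grip point of the loose blue cap, inside its upright grip bar (52 mm long, 12 thick, 34 high; point 22 mm above the flange, 12 below the bar's top) and 47 mm above the cap's underside. z is the cap's axis (up), x runs along the bar; two lugs and two white pointer lines lie at +x and -x, so the cap is the same after a half turn. It stands upright on the table at the start; 0.14 kg.
- cap: The same cap; origin at the centre of its underside, same axes. From below: plug 56 mm in diameter, 17 high (lowest 4 mm: diameter 52); two opposite lugs on the plug, 10 wide, reaching a radius of 37 mm, 4 to 10 mm above the underside; round flange 80 mm in diameter, 17 to 25 mm above the underside; grip bar 25 to 59 mm.
- mouth (a point): Centre of the open mouth, level with the dark collar's top face, 100 mm above the table; z up. Bore 60 mm in diameter, 20 deep; two entry slots 14 mm wide, out to a radius of 39 mm, on +x and -x. The cap goes in only with its lugs at the slots (x axes parallel, either way round); fully home, its flange rests on the collar and its grip point is 30 mm above this point.
- housing: Fixed white filter housing, box 160 x 170 x 80 mm (x, y, z), with the dark collar (100 mm in outer diameter) on top up to 100 mm; origin at the centre of its underside, below the mouth, same axes as the mouth. Inside the collar the cap turns clockwise only; once turned, a lip keeps it from lifting out (2 mm play).
- return_ring (a joint): Sprung ring in the housing, turned by the lugs: 0 at rest, radians, grows clockwise. The cap meets it after about 5 degrees of turn; it pushes the cap back towards the slots, with about 0.16 N m at the bleed mark (about 0.7 rad here): a cap that is let go turns back.
- entry_mark: Pair of white painted marks on the collar's top at the two entry slots; origin as the housing's, x axis through the marks. The cap is at 0 degrees when its x axis lies along this one.
- bleed_mark: Pair of yellow painted marks on the collar's top; origin as the housing's, x axis through the marks, 45 degrees clockwise (from above) of the entry marks: the half-way position where the cap must be held.
- lock_mark: Pair of red painted marks on the collar's top; origin as the housing's, x axis through the marks, 90 degrees clockwise of the entry marks: the locked position. From about 60 degrees on, the lugs push on two sprung catches (red buttons in the collar's side), which click behind them at the lock. The cap must not get there.
- spare_cap: Bystander: grey round screw cap without lugs, 70 mm in diameter, 32 mm high, standing on the table; origin at the centre of its underside.
- ramekin_a: Bystander: white ramekin, 84 mm in diameter, 45 mm high; origin at the centre of its underside.
- ramekin_b: Bystander: a second white ramekin, the same size; origin at the centre of its underside.
- bottle: Bystander: white bottle with a blue top, 66 mm in diameter, 170 mm high; origin at the centre of its underside.
- scraper: Bystander: black-handled spatula lying on the table; origin on the table below its middle.
- bowl: Bystander: white bowl, 130 mm in diameter, 55 mm high; origin at the centre of its underside.
Things that resemble listed ones, but are neither listed nor needed, are in the scene too. Of the things that look like the cap, take the one that is farthest from the robot's base at the start.

How it is judged:
By the outcome, as a careful person would: the job done as asked, in the order asked, and still so for the second after the job is handed in, while the arm keeps its last pose, push and grip.
It also fails if it takes over 42 s, if anything falls off the work surface, if the arm or the gripper's body presses on something with over 40 N, if the wrist force passes 120 N, or if a joint passes its speed limit or range.

## Robot

A 6-joint arm with a two-finger parallel gripper is mounted at the origin on the work surface. World frame = base frame: x ahead of the robot, y to its left, z up, the work surface at z = 0. Lengths are in m, angles in rad, forces in N, time in s.
With the tool pointing down it reaches from about 0.35 to 0.875 m from the base axis. Payload 4.2 kg.
Tool frame: the origin (TCP) lies at the very end of the fingers, on their centre line; the grasp point (between the pads) lies 19 mm behind it; z points along the fingers, y is the direction in which the jaws open and shut (so a half turn about z gives the same grasp; the last joint's range is limited). The gripper opens to 87 mm and grips with 3 to 60 N. Pads are 19 mm wide; open, the fingers measure 117 mm over their backs; the gripper's body (75 mm by 190 mm) begins 51 mm behind the grasp point.
Start: joints at [1.44, 0.385, 0.008, 0, -1.194, -0.259], TCP at [0.237, 0.578, 0.223] pointing down, gripper open.
Joint ranges: [-3.14, 3.14], [-1.21, 2.06], [-1.07, 1.41], [-3.16, 2.05], [-2.99, -0.16], [-3.1, 3.1]. Speed limits (rad/s): [2.79, 2.79, 3.14, 3.14, 3.14, 3.14].

## Interface

Orientations are given as a unit quaternion [x, y, z, w].
In Python, from station import get_state, get_image, calibration, job_done, boxes_of, mark_of gives the robot as it stands.
- The arm moves only by the tool servo_tool, never from a script. Its argument "steps" is a list of rows, each a list of 4 numbers: the shift along the tool's x, y, z in mm, then the turn about the tool's z in rad. A call has 1 to 20 rows; each row shifts and turns the commanded pose from where the row before left it, along the tool's axes as they then stand; what a row does not reach is not made up. A row lasts 1/10 s, in which the tool goes at most 50 mm and 8.59 degrees, less where a joint would pass 70% of its speed; a pose out of reach is approached as far as the arm can. A call with a gripper value outside its range is refused whole. "grip" is the finger opening in mm, from 0 to 87, set as the call begins (left out, the last holds). The fingers move at their own pace and stop on an object; the grip force is fixed at half the most. Time passes only in rows, so rows that do not move let the fingers close. It gives the time, the measured TCP pose, the force and the opening at its end, in the units of the state.
- get_state(): the state, without advancing time (a new reading comes with each control period).
- get_image(name): name is "scene" or "top" or "wrist"; returns the picture (480x640x3 uint8, red, green, blue); there is no depth.
- calibration(name): a dict with "camera_matrix" (3x3 intrinsics, pixels), "k1" (the pictures are not rectified: a ray, as slopes to the right and down, at radius r is drawn at 1 + k1 r^2 times it, then the intrinsics apply), "position" and "rotation" of the camera in the world. Camera axes: x right, y down, z forward; pixel columns grow to the right and rows downward; lengths in m; the calibration is good to about 2 mm. A picture is of the moment at which its call begins: read the wrist's pose just before it. calibration takes no time and is no camera call; for the wrist camera it gives the pose at the moment of the call.
- job_done(): hands the job in, once; it reports no verdict.
Trained networks look in the newest picture that a camera, given by its name, has taken for a name from the list of things; names that differ only in an ending like _2 or _b are one class to them, and where a whole thing is asked for, a point or a joint stands for the part that bears it (a point fixed in the world has none). Each returns a list of dicts, best first, with "p" (0 to 1); they miss things now and then, are a little off and sometimes report something else, mostly with a low value. They report only what shows in the picture. A call takes as long as a camera call. They do not tell look-alikes from the thing itself.
- boxes_of(thing, camera): "xyz" ([x, y, z] in m, in world coordinates, good to about 4 mm: the middle of the surface that is visible of it).
- mark_of(thing, camera): "xyz" ([x, y, z] in m, in world coordinates, good to about 4 mm: a listed point, or the origin of a listed thing).
The state is a dict: "t": time; "joint_positions": joint angles; "qd": joint speeds; "joint_torque": joint torques, N m; "ee_pos": TCP position; "tool_rot": TCP orientation; "contact_force": force on the tool from outside, world axes, zero at the start; "ft_torque": the same for the moment, N m; "grip_width": finger opening in m.
Only numpy, scipy, OpenCV 4.12 (cv2) and the standard library are available. Lean on these libraries where they do the work, as an engineer would, in place of code of your own. Each camera call takes 0.05 s, during which the arm holds its last target.

## Working session

There is one attempt and no reset: what is moved stays moved. The work goes in short steps, Python scripts to look and compute and a tool call to move; the robot and the scene stay as the last step left them, time stands still between calls to the robot, and variables do not carry over. Pictures are saved under pics/ and viewed, and the job is handed in when it is done.

Besides the shell and the picture viewer there is one more tool, called in YAML: its name, and indented under it one key for each argument. servo_tool: Moves the arm, as the interface text tells. Its arguments: {"type":"object","properties":{"steps":{"type":"array"},"grip":{"type":"number"}},"required":["steps"]}

```bash
mkdir -p pics; ls; python3 - <<'E'
from station import *
import cv2
s=get_state(); print({k:s[k] for k in ('t','ee_pos','tool_rot','contact_force','grip_width')})
for n in('scene','top','wrist'):
    im=get_image(n); cv2.imwrite(f'pics/{n}0.png',im[:,:,::-1]); c=calibration(n); print(n,c)
    if n!='wrist':
        for th in('cap_grip','cap','mouth','housing','bleed_mark'):
            try: print(n,th,[(round(d['p'],2),[round(v,4) for v in d['xyz']]) for d in mark_of(th,n)])
            except Exception as e: print(th,e)
E
```

```text
pics
{'t': 0.0, 'ee_pos': array([0.23725091, 0.57755784, 0.22145444]), 'tool_rot': array([ 9.81043769e-01, -1.93783158e-01, -1.88488477e-04,  1.08416088e-03]), 'contact_force': array([0.02533238, 0.55243293, 0.33719316]), 'grip_width': 0.0870502679571436}
scene {'camera_matrix': array([[506.11591875,   0.        , 318.79852587],
       [  0.        , 506.11591875, 237.81770937],
       [  0.        ,   0.        ,   1.        ]]), 'k1': 0.018166631002533767, 'position': array([0.94113096, 0.51398718, 1.06446126]), 'rotation': array([ 0.31252894,  0.90215007, -0.28137824, -0.09631825])}
scene cap_grip [(0.9, [0.4661, -0.0755, 0.048]), (0.89, [0.2595, -0.2598, 0.0466]), (0.7, [0.3229, -0.1649, 0.0461]), (0.64, [0.3376, 0.0896, 0.0516]), (0.25, [0.6511, -0.114, 0.0018])]
scene cap [(0.98, [0.3303, -0.1665, -0.0012]), (0.88, [0.3456, 0.0969, -0.0027]), (0.7, [0.2568, -0.2595, 0.0027]), (0.65, [0.4636, -0.0778, 0.0008])]
scene mouth [(0.92, [0.5394, 0.1685, 0.1009])]
scene housing [(0.77, [0.538, 0.1697, -0.0017]), (0.6, [0.4655, -0.074, 0.0005])]
scene bleed_mark []
top {'camera_matrix':
[... 407 characters left out ...]
), (0.58, [0.3417, 0.0964, 0.0441]), (0.56, [0.3258, -0.1641, 0.0483])]
top cap [(0.94, [0.325, -0.1622, -0.0062]), (0.87, [0.3455, 0.0969, 0.0001]), (0.65, [0.2632, -0.258, -0.0022]), (0.59, [0.4612, -0.0796, -0.0013])]
top mouth [(0.55, [0.5387, 0.1731, 0.1031])]
top housing [(0.67, [0.5444, 0.1731, 0.0001])]
top bleed_mark [(0.29, [0.4658, -0.0746, 0.0421])]
wrist {'camera_matrix': array([[422.60578256,   0.        , 322.90195994],
       [  0.        , 422.60578256, 244.48131057],
       [  0.        ,   0.        ,   1.        ]]), 'k1': -0.07232734384815095, 'position': array([0.30807362, 0.5486072 , 0.38404164]), 'rotation': array([-0.55070564,  0.82252223,  0.11795506, -0.07916494])}
```

View pics/scene0.png

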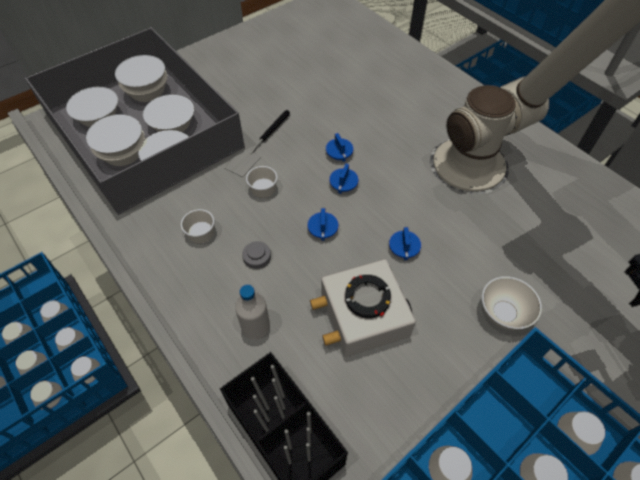

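View pics/top0.png

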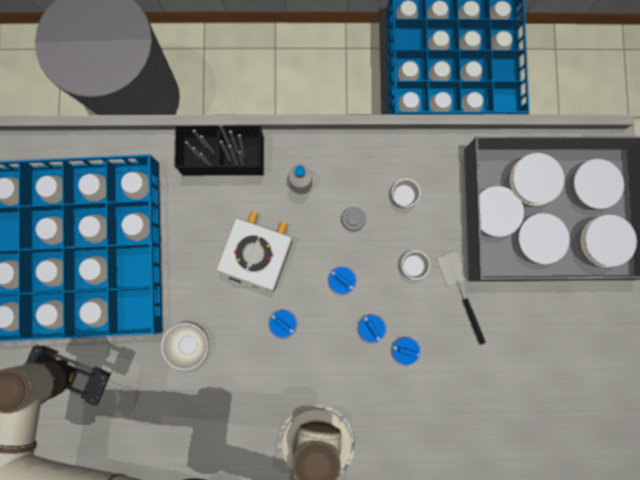

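Four blue caps appear in the top view at px (342,281), (283,323), (372,328) and (405,351). Their distances from the base are about 0.47, 0.35, 0.36 and 0.37 m. The one at (342,281), world (0.465,-0.078), is the farthest and so fits the description. I'll confirm it in an enlarged crop.

```bash
python3 - <<'E'
import cv2,numpy as np
t=cv2.imread('pics/top0.png')
a=cv2.resize(t[251:311,312:372],(390,390),interpolation=cv2.INTER_CUBIC)
b=cv2.resize(t[205:295,210:300],(390,390),interpolation=cv2.INTER_CUBIC)
cv2.imwrite('pics/crop0.png',np.hstack([a,b]))
E
```

```text
(no output)
```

View pics/crop0.png

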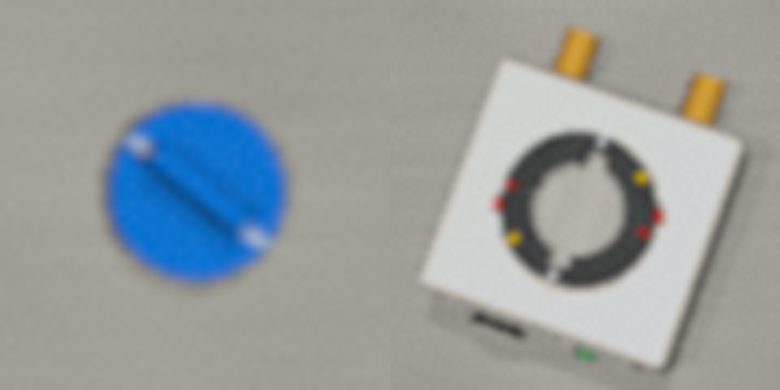

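The crop confirms a blue cap with its bar and white pointer lines, at about 52° in world. The housing's white entry marks are at about -19°, with yellow and red clockwise of them. Next I'll set up helpers and go to look from closer.

```bash
cat > h.py <<'E'
import numpy as np,cv2
from scipy.spatial.transform import Rotation as R
from station import *
def yaw():
    x=R.from_quat(get_state()['tool_rot']).as_matrix()[:,0]; return np.degrees(np.arctan2(x[1],x[0]))
def px2w(c,uv,z):
    K=c['camera_matrix'];d=np.array([(uv[0]-K[0,2])/K[0,0],(uv[1]-K[1,2])/K[1,1]]);s=d.copy()
    for _ in range(20): s=d/(1+c['k1']*(s@s))
    r=R.from_quat(c['rotation']).as_matrix()@np.array([s[0],s[1],1]);p=c['position'];return p+r*(z-p[2])/r[2]
def w2px(c,P):
    v=R.from_quat(c['rotation']).as_matrix().T@(np.array(P)-c['position']);s=v[:2]/v[2];s=s*(1+c['k1']*(s@s));K=c['camera_matrix']
    return np.array([K[0,0]*s[0]+K[0,2],K[1,1]*s[1]+K[1,2]])
def plan(P,ydeg):
    s=get_state();M=R.from_quat(s['tool_rot']).as_matrix();d=M.T@(np.array(P)-s['ee_pos'])*1000
    dy=(ydeg-yaw()+180)%360-180
    print('pos',s['ee_pos'].round(4),'yaw',yaw().round(2),'tool shift mm',d.round(1),'turn about tool z rad',round(-np.radians(dy),4),'t',s['t'])
E
python3 - <<'E'
from h import *
s=get_state();M=R.from_quat(s['tool_rot']).as_matrix();c=calibration('wrist')
print('cam in tool',M.T@(c['position']-s['ee_pos']),M.T@R.from_quat(c['rotation']).as_matrix())
c=calibration('top')
f=lambda u,v,z:px2w(c,(312+u*60/390,251+v*60/390),z)
a,b=f(140,145,.03),f(258,238,.03);print('cap',(a+b)/2,np.degrees(np.arctan2(*(a-b)[1::-1])))
f=lambda u,v,z:px2w(c,(210+(u-390)*90/390,205+v*90/390),z)
a,b=f(600,145,.1),f(555,275,.1);print('ent',(a+b)/2,np.degrees(np.arctan2(*(a-b)[1::-1])))
a,b=f(641,178,.1),f(514,238,.1);print('bleed',(a+b)/2,np.degrees(np.arctan2(*(a-b)[1::-1])))
plan([.465,-.079,.2],51)
E
```

```text
cam in tool [ 0.07649958  0.00043715 -0.16148186] [[-9.26245419e-04 -9.59647729e-01 -2.81203448e-01]
 [ 9.99999523e-01 -9.76066350e-04  3.71079323e-05]
 [-3.10083766e-04 -2.81203280e-01  9.59648175e-01]]
cap [ 0.46489245 -0.08015918  0.03      ] 51.21345894868807
ent [0.53823334 0.16894694 0.1       ] -18.882485091638756
bleed [0.53943184 0.16892409 0.1       ] -64.88651153501164
pos [0.2375 0.5781 0.2226] yaw -22.34 tool shift mm [460.2 521.3  22.5] turn about tool z rad -1.28 t 0.65
```

```bash
python3 - <<'E'
from h import *
plan([.53,.17,.25],-22.3)
E
```

```text
pos [0.2375 0.5781 0.2226] yaw -22.34 tool shift mm [425.7 266.3 -27.5] turn about tool z rad -0.0006 t 0.65
```

servo_tool:
  steps:
    - [0,0,-28,0]
    - [38.7,24.2,0,0]
    - [38.7,24.2,0,0]
    - [38.7,24.2,0,0]
    - [38.7,24.2,0,0]
    - [38.7,24.2,0,0]
    - [38.7,24.2,0,0]
    - [38.7,24.2,0,0]
    - [38.7,24.2,0,0]
    - [38.7,24.2,0,0]
    - [38.7,24.2,0,0]
    - [38.7,24.2,0,0]
    - [0,0,0,0]
    - [0,0,0,0]
  grip: 87

```text
t: 2.05
ee_pos: [0.5304, 0.1691, 0.2504]
tool_rot: [0.981, -0.195, -0.0, 0.0]
contact_force: [-0.5, 0.1, -0.8]
grip_width: 0.0868
```

```bash
python3 - <<'E'
from h import *
c=calibration('wrist');im=get_image('wrist');cv2.imwrite('pics/w1.png',im[:,:,::-1]);np.save('w1.npy',im)
import pickle;pickle.dump(c,open('w1.pkl','wb'))
for th in('mouth','entry_mark','bleed_mark'): print(th,[(round(d['p'],2),np.round(d['xyz'],4)) for d in mark_of(th,'wrist')])
plan([.465,-.079,.2],51)
print(w2px(c,[.5385,.17,.1]))
E
```

```text
mouth [(0.95, array([0.5391, 0.1706, 0.1034]))]
entry_mark []
bleed_mark []
pos [0.5296 0.1711 0.2507] yaw -22.23 tool shift mm [ 34.9 256.   50.6] turn about tool z rad -1.2781 t 2.25
[317.03134929 216.49941068]
```

View pics/w1.png

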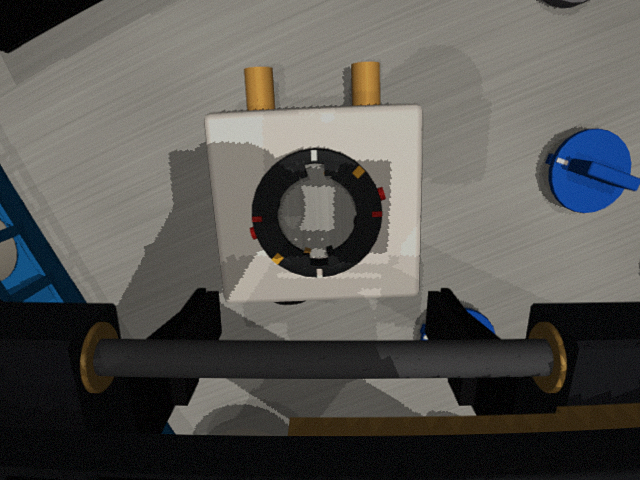

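The wrist view shows the collar centred near (317,213). The white marks are at (314,155) and (320,273), yellow at (359,172) and (278,259). I'll refine those by colour.

```bash
python3 - <<'E'
from h import *
import pickle
im=np.load('w1.npy').astype(int);c=pickle.load(open('w1.pkl','rb'))
r,g,b=im[...,0],im[...,1],im[...,2]
def cen(mask,u,v,h=12):
    m=np.zeros(mask.shape,bool);m[v-h:v+h,u-h:u+h]=mask[v-h:v+h,u-h:u+h];ys,xs=np.nonzero(m);return np.array([xs.mean(),ys.mean()]),len(xs)
w=(r>150)&(b>150);y=(r>110)&(b<0.6*r)&(g>.5*r)
for nm,mk,p in(('w',w,[(314,155),(320,273)]),('y',y,[(359,172),(278,259)])):
    q=[cen(mk,*x,h=10) for x in p];A=[px2w(c,a[0],.1) for a in q];d=A[0]-A[1]
    print(nm,q,(A[0]+A[1])/2,np.linalg.norm(d),np.degrees(np.arctan2(d[1],d[0])))
dk=((im.sum(2)<150).astype(np.uint8))[140:290,240:395]
n,l,st,ce=cv2.connectedComponentsWithStats(dk)
k=1+np.argmax(st[1:,4]);cn,_=cv2.findContours((l==k).astype(np.uint8),cv2.RETR_EXTERNAL,cv2.CHAIN_APPROX_NONE)
cc=cv2.convexHull(max(cn,key=len));e=cv2.fitEllipse(cc);print(e);print(px2w(c,(e[0][0]+240,e[0][1]+140),.1))
E
```

```text
w [(array([312.93333333, 150.44444444]), 90), (array([319.46808511, 277.25531915]), 94)] [0.53874448 0.17047463 0.1       ] 0.09796809412299265 -19.89260615993729
y [(array([358.15384615, 171.55384615]), 65), (array([276.86764706, 258.77941176]), 68)] [0.53878559 0.17045448 0.1       ] 0.09129758524166504 -65.00896443863338
((76.92613983154297, 72.2419662475586), (127.32817840576172, 134.23089599609375), 76.0210952758789)
[0.54155228 0.16880583 0.1       ]
```

servo_tool:
  steps:
    - [10,43,0,0]
    - [10,43,0,0]
    - [5,43,0,0]
    - [5,43,0,0]
    - [5,43,0,0]
    - [0,41,0,0]
    - [0,0,10,-0.142]
    - [0,0,10,-0.142]
    - [0,0,10,-0.142]
    - [0,0,10,-0.142]
    - [0,0,10,-0.142]
    - [0,0,0,-0.142]
    - [0,0,0,-0.142]
    - [0,0,0,-0.142]
    - [0,0,0,-0.142]
    - [0,0,0,0]
    - [0,0,0,0]

```text
t: 3.95
ee_pos: [0.4653, -0.0792, 0.2007]
tool_rot: [0.903, 0.429, 0.0, 0.0]
contact_force: [0.1, -0.1, -0.6]
grip_width: 0.087
```

```bash
python3 - <<'E'
from h import *
c=calibration('wrist');im=get_image('wrist');cv2.imwrite('pics/w2.png',im[:,:,::-1]);np.save('w2.npy',im)
import pickle;pickle.dump(c,open('w2.pkl','wb'))
print([(round(d['p'],2),np.round(d['xyz'],4)) for d in mark_of('cap_grip','wrist')])
plan([.465,-.079,.03],51)
print(w2px(c,[.465,-.079,.047]))
E
```

```text
[(0.94, array([0.3416, 0.093 , 0.0495])), (0.84, array([ 0.3316, -0.1612,  0.0461])), (0.61, array([ 0.4662, -0.0763,  0.0439]))]
pos [ 0.4652 -0.0795  0.2007] yaw 50.83 tool shift mm [  0.2  -0.6 170.7] turn about tool z rad -0.0029 t 4.05
[323.13746564 224.60770055]
```

View pics/w2.png

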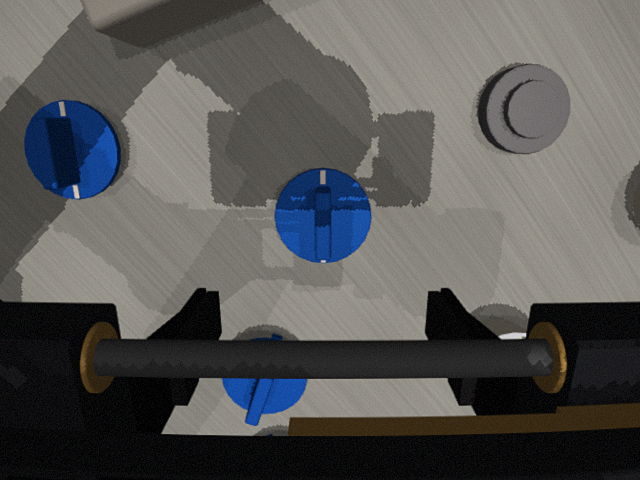

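The cap is at (323,215) with its bar upright in the picture, so the yaw is aligned. I'll measure its flange outline.

```bash
python3 - <<'E'
from h import *
import pickle
im=np.load('w2.npy').astype(int);c=pickle.load(open('w2.pkl','rb'))
r,g,b=im[...,0],im[...,1],im[...,2]
m=((b-r)>50).astype(np.uint8);m[:160]=0;m[270:]=0;m[:,:260]=0;m[:,385:]=0
cn,_=cv2.findContours(m,cv2.RETR_EXTERNAL,cv2.CHAIN_APPROX_NONE);k=cv2.convexHull(max(cn,key=cv2.contourArea))[:,0]
W=np.array([px2w(c,p,.025)[:2] for p in k.astype(float)])
from scipy.optimize import least_squares
f=least_squares(lambda q:np.hypot(*(W-q[:2]).T)-q[2],[.465,-.079,.04],loss='soft_l1',f_scale=.0005);print(f.x)
plan([f.x[0],f.x[1],.029],51)
w=(im.min(2)>130)
for v0,v1,z in((165,190,.025),(255,268,.025)):
    ys,xs=np.nonzero(w[v0:v1,312:335]);p=(xs.mean()+312,ys.mean()+v0);print(p,len(xs),px2w(c,p,z))
E
```

```text
[ 0.46540273 -0.0778691   0.03924695]
pos [ 0.4652 -0.0795  0.2007] yaw 50.83 tool shift mm [  1.4  -1.  171.7] turn about tool z rad -0.0029 t 4.05
(np.float64(nan), np.float64(nan)) 0 [nan nan nan]
(np.float64(322.6923076923077), np.float64(261.0)) 13 [ 0.44144164 -0.10729069  0.025     ]<stdin>:13: RuntimeWarning: Mean of empty slice.
  ret = ret.dtype.type(ret / rcount)
```

servo_tool:
  steps:
    - [1.4,-1,30,0]
    - [0,0,45,0]
    - [0,0,45,0]
    - [0,0,30,0]
    - [0,0,15,0]
    - [0,0,6,0]
    - [0,0,0,0]
    - [0,0,0,0]
    - [0,0,0,0]

```text
t: 4.95
ee_pos: [0.4662, -0.0781, 0.0307]
tool_rot: [0.903, 0.43, 0.001, 0.0]
contact_force: [0.4, -0.6, 0.5]
grip_width: 0.0868
```

servo_tool:
  steps:
    - [0,0,0,0]
    - [0,0,0,0]
    - [0,0,0,0]
    - [0,0,0,0]
    - [0,0,0,0]
    - [0,0,0,0]
    - [0,0,0,0]
    - [0,0,0,0]
    - [0,0,0,0]
    - [0,0,0,0]
    - [0,0,0,0]
    - [0,0,0,0]
  grip: 0

```text
t: 6.15
ee_pos: [0.4653, -0.0783, 0.0295]
tool_rot: [0.903, 0.43, 0.0, 0.0]
contact_force: [0.2, -0.0, 0.6]
grip_width: 0.012
```

```bash
python3 - <<'E'
from h import *
c=calibration('wrist');im=get_image('wrist');cv2.imwrite('pics/w3.png',im[:,:,::-1])
s=get_state();print(s['contact_force'],s['ft_torque'],s['grip_width'])
plan([.5388,.1705,.15],-20)
E
```

```text
[-0.01614444  0.37883321 -0.22082903] [-0.10807423 -0.14951463 -0.0351279 ] 0.011973288139828609
pos [ 0.4653 -0.0783  0.0295] yaw 50.89 tool shift mm [ 239.4  -99.9 -120.5] turn about tool z rad 1.2372 t 6.2
```

View pics/w3.png

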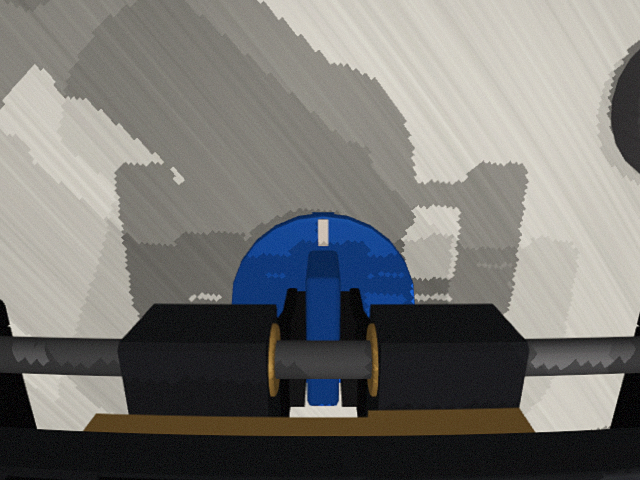

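The cap is gripped with the opening at 12.0 mm. The pointer line at px x=323 is upright and the flange edge is at row 212. Next I lift, carry and turn it to the entry angle.

```bash
python3 - <<'E'
from h import *
c=calibration('wrist');s=get_state();M=R.from_quat(s['tool_rot']).as_matrix()
for dx in(-.003,0,.003): print(dx,w2px(c,[*(s['ee_pos']+M[:,0]*(.04+dx))[:2],.025]))
E
```

```text
-0.003 [324.31808481 222.79300145]
0 [324.3175717  215.51747644]
0.003 [324.31699183 208.1728988 ]
```

servo_tool:
  steps:
    - [0,0,-20,0]
    - [0,0,-40,0]
    - [0,0,-45,0]
    - [0,0,-30,0]
    - [40,-16.7,0,0]
    - [40,-16.7,0,0]
    - [40,-16.7,0,0]
    - [40,-16.7,0,0]
    - [40,-16.7,0,0]
    - [39.4,-16.5,0,0]
    - [0,0,0,0.1375]
    - [0,0,0,0.1375]
    - [0,0,0,0.1375]
    - [0,0,0,0.1375]
    - [0,0,0,0.1375]
    - [0,0,0,0.1375]
    - [0,0,0,0.1375]
    - [0,0,0,0.1375]
    - [0,0,0,0.1375]
    - [0,0,0,0]

```text
t: 8.2
ee_pos: [0.538, 0.1703, 0.1638]
tool_rot: [0.985, -0.174, -0.001, 0.0]
contact_force: [0.3, 0.4, -1.9]
grip_width: 0.0117
```

servo_tool:
  steps:
    - [0,0,0,0]
    - [0,0,0,0]
    - [0,0,0,0]

```text
t: 8.5
ee_pos: [0.5386, 0.1706, 0.1644]
tool_rot: [0.985, -0.173, -0.0, 0.0]
contact_force: [-0.1, -1.0, -1.8]
grip_width: 0.0118
```

```bash
python3 - <<'E'
from h import *
c=calibration('wrist');im=get_image('wrist');cv2.imwrite('pics/w4.png',im[:,:,::-1])
im=get_image('top');cv2.imwrite('pics/t4.png',cv2.resize(im[190:320,190:320,::-1],(520,520),interpolation=cv2.INTER_CUBIC))
s=get_state();print(s['contact_force'],s['ft_torque'],s['grip_width'])
plan([.5388,.1705,.1295],-20)
for a in (0,45,90,180): 
    t=np.radians(-20-a); print(a,w2px(c,[.5388+.0456*np.cos(t),.1705+.0456*np.sin(t),.1]))
E
```

```text
[ 0.58574413  0.37666458 -1.44411603] [-0.00955065 -0.01422556  0.01028382] 0.011580650473328239
pos [0.5386 0.1706 0.1645] yaw -19.97 tool shift mm [ 0.2  0.  35. ] turn about tool z rad 0.0005 t 8.6
0 [322.03635676 180.68976013]
45 [381.39235412 205.33567828]
90 [402.75352092 261.5810725 ]
180 [322.13776571 334.12777951]
```

View pics/w4.png

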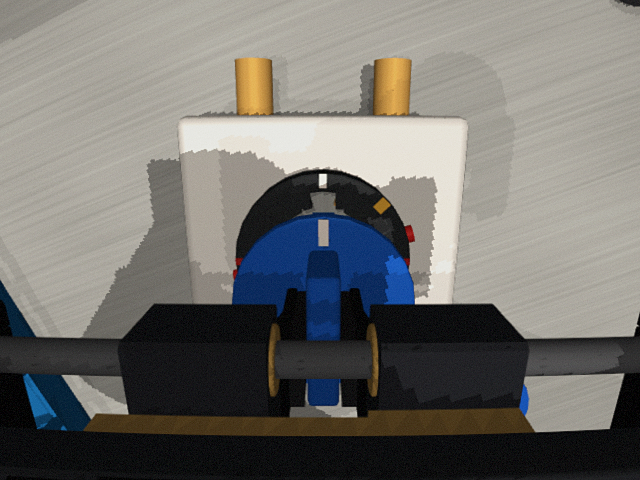

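View pics/t4.png

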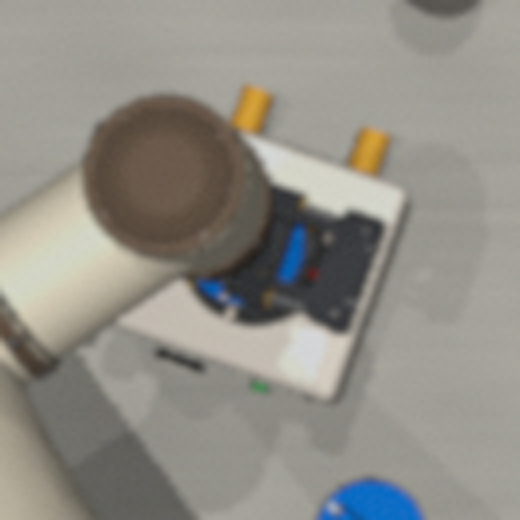

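The alignment looks good: the white collar mark at (322,181) sits above the pointer line at (323,233). I'll shift −0.8 mm in tool x (the cap sits about 0.3 to 1.4 mm forward in hand) and lower gently.

servo_tool:
  steps:
    - [-0.8,0,10,0]
    - [0,0,12,0]
    - [0,0,4,0]
    - [0,0,3,0]
    - [0,0,3,0]
    - [0,0,3,0]
    - [0,0,3,0]
    - [0,0,0,0]
    - [0,0,0,0]

```text
t: 9.5
ee_pos: [0.5381, 0.1709, 0.1267]
tool_rot: [0.985, -0.174, 0.0, -0.0]
contact_force: [-0.9, 0.5, -1.3]
grip_width: 0.0117
```

servo_tool:
  steps:
    - [0,0,3,0]
    - [0,0,3,0]
    - [0,0,3,0]
    - [0,0,2,0]
    - [0,0,0,0]
    - [0,0,0,0]

```text
t: 10.1
ee_pos: [0.538, 0.1709, 0.1155]
tool_rot: [0.985, -0.174, 0.0, 0.0]
contact_force: [0.0, 0.2, -1.3]
grip_width: 0.0119
```

servo_tool:
  steps:
    - [0,0,1.5,0]
    - [0,0,1,0]
    - [0,0,0.7,0]
    - [0,0,0.7,0]
    - [0,0,0,0]
    - [0,0,0,0]

```text
t: 10.7
ee_pos: [0.5379, 0.1708, 0.1126]
tool_rot: [0.985, -0.174, 0.0, -0.0]
contact_force: [-3.3, -1.1, 5.8]
grip_width: 0.0119
```

The upward force is now 5.8 N and TCP z is at the expected home height of 0.1125. I'll look to verify.

```bash
python3 - <<'E'
from h import *
c=calibration('wrist');im=get_image('wrist');cv2.imwrite('pics/w5.png',im[:,:,::-1])
im=get_image('scene');cv2.imwrite('pics/s5.png',cv2.resize(im[250:360,300:430,::-1],(780,660))[:600])
s=get_state();print(s['contact_force'],s['ft_torque'],s['grip_width'])
plan([.538,.1708,.1125],-65)
E
```

```text
[-3.11736817  0.04185182  5.49925198] [-0.05702102  0.97499066 -0.00192372] 0.011923619585248409
pos [0.538  0.1708 0.1125] yaw -20.0 tool shift mm [0.1 0.  0. ] turn about tool z rad 0.7855 t 10.8
```

View pics/w5.png

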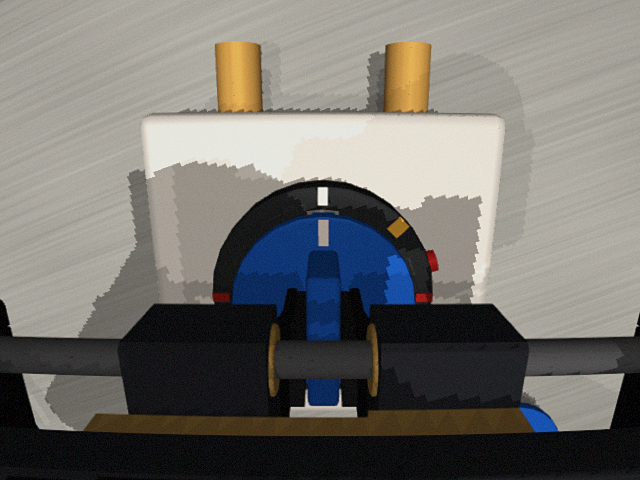

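View pics/s5.png

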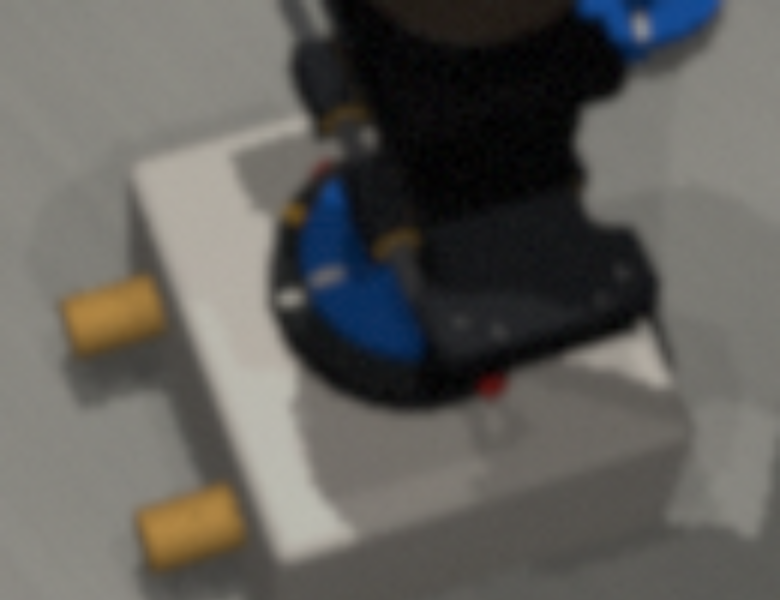

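The cap is home: flange on the collar, only a thin slit of slot showing at (323,212), and the pointer at the white mark. Now I turn it clockwise, most of the way first.

servo_tool:
  steps:
    - [0,0,0,0.08]
    - [0,0,0,0.08]
    - [0,0,0,0.08]
    - [0,0,0,0.08]
    - [0,0,0,0.08]
    - [0,0,0,0.08]
    - [0,0,0,0.08]
    - [0,0,0,0.08]
    - [0,0,0,0]
    - [0,0,0,0]

```text
t: 11.8
ee_pos: [0.539, 0.1716, 0.1125]
tool_rot: [0.881, -0.474, 0.001, -0.001]
contact_force: [-0.7, 2.0, 4.7]
grip_width: 0.0117
```

```bash
python3 - <<'E'
from h import *
c=calibration('wrist');im=get_image('wrist');cv2.imwrite('pics/w6.png',im[:,:,::-1])
s=get_state();print(s['contact_force'],s['ft_torque'],s['grip_width'])
plan([.538,.1708,.1125],-65)
E
```

```text
[-0.64528545  2.46016541  5.35437653] [0.51004734 0.11695599 0.09903164] 0.011757631889595199
pos [0.539  0.1716 0.1125] yaw -56.57 tool shift mm [0.1 1.3 0. ] turn about tool z rad 0.1471 t 11.85
```

View pics/w6.png

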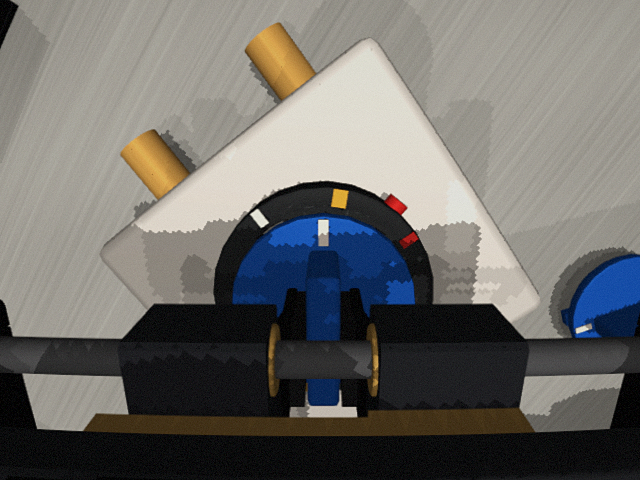

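The cap has not slipped in the grip (its pointer is still upright at px x=323). The yellow mark at (340,198) is about 8° further.

servo_tool:
  steps:
    - [0,0,0,0.06]
    - [0,0,0,0.05]
    - [0,0,0,0.035]
    - [0,0,0,0]
    - [0,0,0,0]
    - [0,0,0,0]

```text
t: 12.45
ee_pos: [0.5392, 0.1716, 0.1125]
tool_rot: [0.844, -0.536, 0.001, -0.001]
contact_force: [0.3, 1.9, 5.8]
grip_width: 0.0116
```

```bash
python3 - <<'E'
from h import *
c=calibration('wrist');im=get_image('wrist');cv2.imwrite('pics/w7.png',im[:,:,::-1])
s=get_state();print(s['contact_force'],s['ft_torque'],s['grip_width'])
plan([.538,.1708,.1125],-65)
i=im.astype(int);r,g,b=i[...,0],i[...,1],i[...,2]
for nm,m in(('y',(r>110)&(b<.6*r)&(g>.5*r)),('w',(i.min(2)>110))):
    sub=m[185:212,290:355] if nm=='y' else m[214:250,305:342]
    ys,xs=np.nonzero(sub);p=(xs.mean()+(290 if nm=='y' else 305),ys.mean()+(185 if nm=='y' else 214));P=px2w(c,p,.1 if nm=='y' else .108)
    print(nm,p,len(xs),P,np.degrees(np.arctan2(P[1]-.1705,P[0]-.5388)),np.degrees(np.arctan2(P[1]-s['ee_pos'][1],P[0]-s['ee_pos'][0])))
E
```

```text
[1.43078549 2.10147989 4.90516092] [ 0.62776899 -0.14490036  0.17033625] 0.011812465794726985
pos [0.5392 0.1716 0.1125] yaw -64.87 tool shift mm [0.2 1.4 0. ] turn about tool z rad 0.0023 t 12.5
y (np.float64(323.5), np.float64(197.44055944055944)) 286 [0.55802174 0.12912434 0.1       ] -65.08199698076787 -66.12049103501465
w (np.float64(322.8188405797101), np.float64(232.21014492753622)) 276 [0.55280609 0.14087239 0.108     ] -64.69813798498035 -66.14336226567042
```

View pics/w7.png

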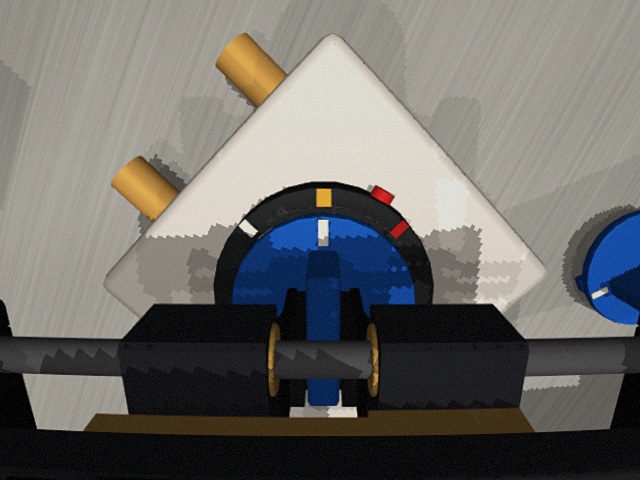

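The pointer at (323,232) lies in line with the yellow mark at (323,197). The moment about z is 0.17 N m, as expected from the spring. I'll check that it holds steady for half a second, then hand in.

servo_tool:
  steps:
    - [0,0,0,0]
    - [0,0,0,0]
    - [0,0,0,0]
    - [0,0,0,0]
    - [0,0,0,0]

```text
t: 13.0
ee_pos: [0.5392, 0.1716, 0.1125]
tool_rot: [0.844, -0.536, 0.001, -0.001]
contact_force: [1.0, 2.1, 5.7]
grip_width: 0.0118
```

```bash
python3 - <<'E'
from h import *
s=get_state();print(s['t'],s['ee_pos'],yaw(),s['contact_force'],s['ft_torque'],s['grip_width']);print(job_done())
E
```

```text
13.0 [0.53921766 0.1716088  0.11253097] -64.86648772465206 [1.04170661 2.05126954 5.73171838] [ 0.6216272  -0.14512374  0.13563251] 0.011846868933492528
the job is handed in; nothing more can be done
None
```

The cap is on the housing and turned 45° clockwise to the bleed marks. I handed the job in at 13.0 s with the gripper still closed and holding it there. I took the farthest of the four look-alikes, lowered it through the entry slots until it was home, and then turned it.

- **Angle:** the tool is at −64.9° against the yellow marks at −65.0°. In the last wrist picture the white pointer and the yellow mark line up at column 323. The cap did not slip in the grip, and it is well short of the catches, which start at about 60° of turn.
- **Seating:** TCP height is 112.5 mm, as expected for fully home, with about 5.7 N of downward press.
- **Holding:** the grip opening is 11.8 mm. The moment about the vertical axis reads 0.14–0.17 N m, which matches the return spring, and the pose was steady over the last half second.

**Small disagreements:**
- The TCP sits about 1 mm from the mouth centre I measured, which is within the 2 mm fit clearance.
- A side load of about 2 N remains.
- I did not take a last picture of the bystanders. The arm passed clear of them and no contact showed in the force readings.

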